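Pick the blue tabbed block from the bin and clamp it in the inclined nest

ROBOT

A 6-joint arm with a two-finger parallel gripper is mounted at the origin on the work surface. World frame = base frame: x ahead of the robot, y to its left, z up, the work surface at z = 0. Lengths are in m, angles in rad, forces in N, time in s.
With the tool pointing down it reaches from about 0.2 to 0.875 m from the base axis. Payload 3.4 kg.
Tool frame: the origin (TCP) lies where the fingers leave the gripper's body, on its centre line; the fingertips stand bot.tcp_to_tips ahead of it and the grasp point (between the pads) lies 78 mm ahead of it (bot.tcp_to_tips is the distance from the TCP to the fingertips, in m); z points along the fingers, y is the line along which they close (so a half turn about z gives the same grasp; the last joint's range is limited). The gripper opens to 94 mm and grips with 3 to 60 N. Pads are 16 mm wide; open, the fingers measure 119 mm over their backs; the gripper's body (75 mm by 177 mm) begins 78 mm behind the grasp point.
Start: joints at [1.105, 0.276, 1.505, -0, 1.361, -0.121], TCP at [0.194, 0.541, 0.303] pointing down, gripper open.
Joint ranges: [-2.89, 2.89], [-0.75, 2.08], [0.22, 2.7], [-1.18, 4.32], [0.11, 2.71], [-2.7, 2.7]. Speed limits (rad/s): [2.57, 2.57, 3.14, 3.14, 3.14, 3.14].

INTERFACE

Orientations are given as a unit quaternion [w, x, y, z].
In Python, from plant import bot gives the robot as it stands. Calls block until the motion is done:
- bot.movep(position, orientation): joint-space move of the TCP to a pose.
- bot.move_straight(position, attitude=None, speed=0.15): straight line of the TCP; attitude=None keeps the orientation; speed is the mean speed in m/s.
- bot.movej(angles): joint-space move.
- bot.command_gripper(opening, effort=None): opening from 0.0 (shut) to 1.0 (fully open); effort is the grip in N (None keeps the last); returns when the fingers have stopped.
- bot.dwell(seconds).
- bot.solve_ik(position, orientation): joint angles nearest the present ones, or None.
- bot.observe(): the state.
- bot.snapshot(name): name is "scene" or "top"; returns (picture, depth): 384x512x3 uint8, red, green, blue; 384x512 float32, m along the optical axis (not along the pixel's ray), 0 where there is no reading.
- bot.camera_params(name): a dict with "K" (3x3 intrinsics, pixels), "k1" (the pictures are not rectified: a ray, as slopes to the right and down, at radius r is drawn at 1 + k1 r^2 times it, then the intrinsics apply), "eye" and "rotation" of the camera in the world. Camera axes: x right, y up, looking along -z (the intrinsics and any distortion apply to the point x, -y, -z); pixel columns grow to the right and rows downward; lengths in m; the calibration is good to about 2 mm. A picture is of the moment at which its call begins. camera_params takes no time and is no camera call.
A pose or a line that the arm cannot do raises bot.IKError and nothing moves.
- bot.hand_in(): hands the job in; it is judged then, once.
The state is a dict: "time": time; "joints": joint angles; "dq": joint speeds; "joint_efforts": joint torques, N m; "ee_pos": TCP position; "ee_rot": TCP orientation; "contact_force": force on the tool from outside, world axes, zero at the start; "wrist_torque": the same for the moment, N m; "finger_gap": opening from 0.0 (shut) to 1.0 (fully open); "finger_force": force on a finger pad.
Only numpy, scipy, OpenCV 4.12 (cv2) and the standard library are available. Lean on these libraries where they do the work, as an engineer would, in place of code of your own. Each camera call takes 0.05 s, during which the arm holds its last target. There are 200 camera calls.

TASK

Pick the blue block that has a tab out of the cluttered yellow bin and load it into the inclined clamping nest: tab upward and at the upper end, next to the red sprung jaw, pushing the jaw back with the block so that it drops flat onto the seat and is left clamped, square and central, between the jaw and the steel stop. Leave everything else in the bin and do not lift any of it out; do not disturb the screwdriver, oil bottle or caliper.

Things in the scene. Friction and masses are not known exactly. Their poses are not given: they have to be found in the camera images.
- part: the wanted part: BLUE block WITH a tab; body 56 x 30 x 28 mm (its x, y, z), origin at the centre of its underside; the tab, 14 (x) x 30 x 10 mm, stands on top at its +x end (total height 38 mm there). In the bin it lies on its underside at any yaw within 100 degrees of world x; about 120 g; about 50 mm of free floor along each 56 mm side, plugs close to its ends
- part_tab (a point): centre of the top of the tab of the wanted part, at (21, 0, 38) mm in its frame
- bin: yellow sheet-metal bin, fixed, 245 x 245 mm outside, 50 mm high, walls and floor 5 mm thick; origin at the centre of its underside (inner floor 5 mm above the table)
- white_tabbed: not wanted: WHITE block of the same shape with tab; body 56 x 30 x 28 mm (its x, y, z), origin at the centre of its underside
- blue_plain: not wanted: BLUE block without a tab; body 56 x 30 x 28 mm (its x, y, z), origin at the centre of its underside
- plug0: white plastic plug, upright cylinder 28 mm in diameter, 24 mm high, in the bin; origin at the centre of its underside
- plug1: white plastic plug, upright cylinder 28 mm in diameter, 24 mm high, in the bin; origin at the centre of its underside
- plug2: white plastic plug, upright cylinder 28 mm in diameter, 24 mm high, in the bin; origin at the centre of its underside
- plug3: white plastic plug, upright cylinder 28 mm in diameter, 24 mm high, in the bin; origin at the centre of its underside
- plug4: white plastic plug, upright cylinder 28 mm in diameter, 24 mm high, in the bin; origin at the centre of its underside
- plug5: white plastic plug, upright cylinder 28 mm in diameter, 24 mm high, in the bin; origin at the centre of its underside
- plug6: white plastic plug, upright cylinder 28 mm in diameter, 24 mm high, in the bin; origin at the centre of its underside
- plug7: white plastic plug, upright cylinder 28 mm in diameter, 24 mm high, in the bin; origin at the centre of its underside
- nest: clamping nest on the aluminium fixture, fixed, inclined 25 degrees: x points up the slope (away from the robot), y across, z square to the seat. Origin: centre of the seat, where the underside's centre of a part that is home lies, 75 mm above the table. Seat: a white rail 62 (x) x 20 (y) mm, 8 mm above the white nest plate (90 mm wide, x = -58 to 82 mm)
- stop (a point): steel stop at the nest's lower end: middle of its face towards the jaw at the height of the seat, x = -28 mm of the nest; the stop is 10 mm thick, 36 mm wide, its top 8 mm above the seat
- fixture: aluminium fixture carrying the nest; origin at table height under the nest's origin. Behind the jaw a fixed white housing stands on the nest from x = 59 to 77 mm, 44 mm wide, top 24 mm above the seat
- jaw_face (a point): the middle of the red jaw's clamping face (34 mm wide, from 7 mm below to 29 mm above the seat), 15 mm above the seat
- jaw (a joint): how far the jaw is pushed up the slope, m: 0 at rest (face at x = 20 mm of the nest, so the gap to the stop is 48 mm, shorter than the part), 0.008 with a part clamped, 0.013 at its hard end. The spring pushes back with about 4 N at rest and 10.5 N at the hard end
- screwdriver: screwdriver about 200 mm long lying on the table, bystander; origin at the middle of its underside
- oil: orange bottle, 56 mm in diameter, 100 mm high, bystander; origin at the centre of its underside
- caliper: caliper 200 mm long lying on the table, bystander; origin at the centre of its underside
There are look-alikes about, which are no part of the job. Leave any brown or purple look-alike of the plug1 alone.

How it is judged:
By the outcome, as a careful person would: the job done as asked, in the order asked, and still so for the second after the job is handed in, with the robot touching nothing.
It also fails if it takes over 45 s, if anything falls off the work surface, if the arm or the gripper's body presses on something with over 40 N, if the wrist force passes 120 N, or if a joint passes its speed limit or range.

## Working session

There is one attempt and no reset: what is moved stays moved. The work goes in short steps, each a Python script; the robot and the scene stay as the last script left them, time stands still between calls to the robot, and variables do not carry over. Pictures are saved under pics/ and viewed, at most 10 in all, crops included, and the job is handed in when it is done.

```bash
ls; mkdir -p pics; python3 - <<'E'
from plant import bot
import cv2,numpy as np
for n in("scene","top"):
    p,d=bot.snapshot(n); np.savez(f"pics/{n}0.npz",p=p,d=d); cv2.imwrite(f"pics/{n}0.png",p[:,:,::-1])
    print(n,bot.camera_params(n))
a=np.load("pics/top0.npz")['p'];b=np.load("pics/scene0.npz")['p']
print(bot.tcp_to_tips,bot.observe())
E
```

```text
pics
scene {'K': array([[368.57780695,   0.        , 253.23432968],
       [  0.        , 368.57780695, 189.55883692],
       [  0.        ,   0.        ,   1.        ]]), 'k1': 0.0067489639958581375, 'eye': array([1.07689936, 0.21394762, 0.59817273]), 'rotation': array([0.48257709, 0.22346659, 0.34135118, 0.77502349])}
top {'K': array([[391.4831746 ,   0.        , 255.26309738],
       [  0.        , 391.4831746 , 188.64978194],
       [  0.        ,   0.        ,   1.        ]]), 'k1': -0.08313372496648529, 'eye': array([ 0.47476433, -0.03738391,  1.08830347]), 'rotation': array([ 0.71317352,  0.03395934, -0.02804987, -0.69960238])}
0.0972 {'time': 0.1, 'joints': array([ 1.10499491e+00,  2.76513366e-01,  1.50596452e+00, -2.64721078e-05,
        1.36071510e+00, -1.21027605e-01]), 'dq': array([ 0.00078958, -0.00101002, -0.00162854,  0.00082918,  0.00044051,
        0.00118284]), 'joint_efforts': array([ 2.79596366e-03, -4.05454481e+01, -2.37778795e+01,  7.05591193e-02,
        2.98473635e-02, -5.64823904e-05]), 'ee_pos': array([0.19421243, 0.54084333, 0.30191835]), 'ee_rot': array([-2.19036194e-04,  1.71531578e-01,  9.85178297e-01, -7.69711378e-04]), 'contact_force': array([-0.17825975,  0.47791936,  0.47094275]), 'wrist_torque': array([-0.00067733,  0.00059217, -0.05081973]), 'finger_force': 0.0, 'finger_gap': 0.9976846418496516}
```

View pics/top0.png

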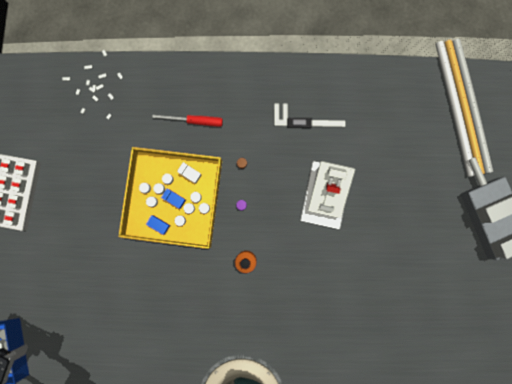

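View pics/scene0.png

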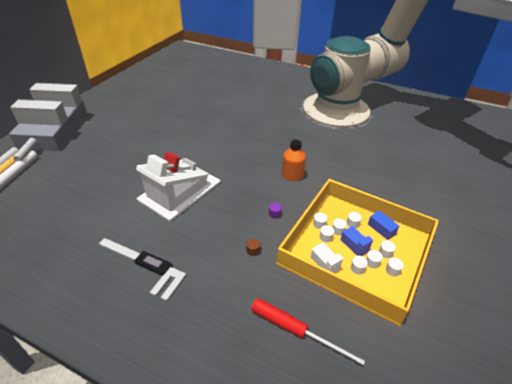

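Top view: candidates are the blue blocks at (174,199) and (158,225), and the white block at (189,173). In the scene view they are the blue blocks at (356,240), which seems to have a tab, and (383,224), which seems plain, with the white tabbed block at (327,257). Brown and purple plugs and the bystanders stand outside the bin. I'll check the choice with close crops.

```bash
cat > h.py <<'E'
import numpy as np,cv2
from scipy.spatial.transform import Rotation as R
from plant import bot
def rot(q): return R.from_quat([q[1],q[2],q[3],q[0]])
def quat(M): 
    q=R.from_matrix(M).as_quat(); return np.array([q[3],q[0],q[1],q[2]])
def rays(name,uv):
    c=bot.camera_params(name); K=c['K']
    uv=np.asarray(uv,float).reshape(-1,1,2)
    n=cv2.undistortPoints(uv,K,np.array([c['k1'],0,0,0,0.]))[:,0]
    d=np.c_[n[:,0],-n[:,1],-np.ones(len(n))]
    return np.array(c['eye']),rot(c['rotation']).apply(d)
def plane(name,uv,z):
    e,d=rays(name,uv); return e+d*((z-e[2])/d[:,2])[:,None]
def depthpts(name,uv,dep):
    e,d=rays(name,uv); uv=np.asarray(uv,int).reshape(-1,2); return e+d*dep[uv[:,1],uv[:,0]][:,None]
def project(name,P):
    c=bot.camera_params(name); p=rot(c['rotation']).inv().apply(np.atleast_2d(P)-c['eye'])
    s=np.c_[p[:,0],-p[:,1]]/-p[:,2:]; s*=1+c['k1']*(s**2).sum(1,keepdims=True)
    return s*c['K'][0,0]+c['K'][:2,2]
def tri(u1,u2):
    e1,d1=rays("top",u1);e2,d2=rays("scene",u2);o=[]
    for a,b in zip(d1,d2):
        t=np.linalg.lstsq(np.c_[a,-b],e2-e1,rcond=None)[0]
        p,q=e1+a*t[0],e2+b*t[1]; o.append(np.r_[(p+q)/2,np.linalg.norm(p-q)])
    return np.array(o)
E
python3 - <<'E'
from h import *
t=np.load("pics/top0.npz");s=np.load("pics/scene0.npz")
def crop(a,x,y,w,h,k): return cv2.resize(a[y:y+h,x:x+w,::-1],None,fx=k,fy=k,interpolation=cv2.INTER_CUBIC)
A=crop(t['p'],120,145,104,104,3.75)[:390,:390];B=crop(s['p'],300,190,104,104,3.75)[:390,:390]
C=crop(t['p'],295,155,65,78,2.6)
D=crop(s['p'],130,145,94,75,2.6)
im=np.zeros((600,790,3),np.uint8); im[:390,:390]=A;im[:390,400:790]=B
im[395:395+C.shape[0],:C.shape[1]]=C; im[395:395+D.shape[0],400:400+D.shape[1]]=D
cv2.imwrite("pics/crop1.png",im)
for n,z in(("top",t),("scene",s)):
    hsv=cv2.cvtColor(z['p'],cv2.COLOR_RGB2HSV)
    m=cv2.inRange(hsv,(100,120,50),(130,255,255)); k,l,st,c=cv2.connectedComponentsWithStats(m)
    for i in range(1,k):
        if 40<st[i,4]<900:
            ys,xs=np.where(l==i);P=depthpts(n,np.c_[xs,ys],z['d'])
            print(n,c[i],st[i],"z pct",np.percentile(P[:,2],[5,50,90,98]).round(4),P.mean(0).round(4))
E
```

```text
top [173.00913242 198.24200913] [162 189  23  19 219] z pct [0.0302 0.0341 0.0439 0.0456] [0.5368 0.1935 0.0403]
top [157.55299539 224.53456221] [147 216  22  18 217] z pct [0.029  0.0333 0.0357 0.038 ] [0.4651 0.2348 0.033 ]
top [ 12.57003891 332.87548638] [  0 318  24  33 514] z pct [0.0046 0.0393 0.0681 0.0726] [0.1589 0.6269 0.0448]
top [ 17.97402597 370.50909091] [  6 355  23  29 385] z pct [0.0054 0.0395 0.0667 0.0731] [0.0572 0.6086 0.0452]
scene [383.23100304 222.2006079 ] [369 211  30  28 329] z pct [0.0121 0.0325 0.034  0.035 ] [0.4759 0.2374 0.0354]
scene [356.46801347 236.91245791] [343 226  29  23 297] z pct [0.031  0.0333 0.0434 0.0442] [0.5452 0.197  0.0394]
```

View pics/crop1.png

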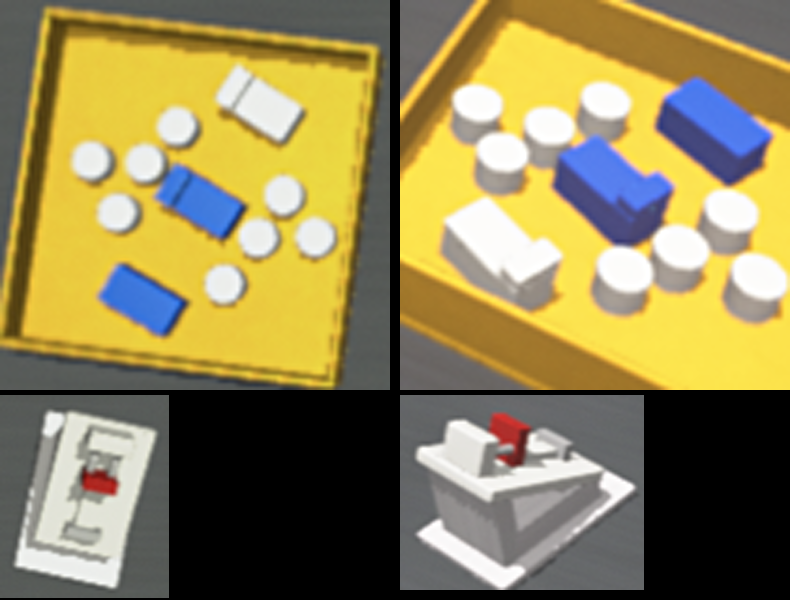

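The choice is confirmed: the wanted part is the middle blue block, top view (173,198), scene view (356,237). Its tab is at the left end in the top view, near (166,194). The blue block at (158,225) is plain, and the tabbed block at (189,173) is white. Next I'll measure the part and the nest.

```bash
cat > meas.py <<'E'
from h import *
t=np.load("pics/top0.npz");s=np.load("pics/scene0.npz")
Z={'top':t,'scene':s}
def lab(m):
    k,l,st,c=cv2.connectedComponentsWithStats(m); return k,l,st,c
# part
for n,c0 in(("top",(173,198)),("scene",(356,237))):
    im=Z[n]['p']; big=cv2.resize(im,None,fx=4,fy=4,interpolation=cv2.INTER_CUBIC)
    hsv=cv2.cvtColor(big,cv2.COLOR_RGB2HSV)
    m=cv2.inRange(hsv,(100,120,50),(130,255,255)); k,l,st,c=lab(m)
    i=l[c0[1]*4,c0[0]*4]; v=hsv[...,2]; vs=v[l==i]
    print(n,"V pct",np.percentile(vs,[5,25,50,75,95]))
    th=cv2.threshold(vs,0,255,cv2.THRESH_OTSU)[0]
    for name,mm in(("all",l==i),("bright",(l==i)&(v>th))):
        cs=max(cv2.findContours(mm.astype(np.uint8),cv2.RETR_EXTERNAL,cv2.CHAIN_APPROX_NONE)[0],key=cv2.contourArea)
        P=plane(n,(cs[:,0]-1.5)/4,0.033)
        r=cv2.minAreaRect((P[:,:2]*1000).astype(np.float32)); print(name,th,r)
# nest plate: plane by depth
n="top"; ys,xs=np.mgrid[155:235,295:362]; uv=np.c_[xs.ravel(),ys.ravel()]
P=depthpts(n,uv,t['d']); rng=np.random.default_rng(0); best=0
ok=P[:,2]>0.03; Q=P[ok]
for _ in range(3000):
    a,b,c=Q[rng.choice(len(Q),3,False)]; N=np.cross(b-a,c-a); L=np.linalg.norm(N)
    if L<1e-6: continue
    N/=L; N*=np.sign(N[2])
    if not .85<N[2]<.95: continue
    g=abs((Q-a)@N)<.0025
    if g.sum()>best: best=g.sum();G=g
for _ in range(3):
    c=Q[G].mean(0);N=np.linalg.svd(Q[G]-c)[2][2];N*=np.sign(N[2]); G=abs((Q-c)@N)<.0025
print("plate n",best,c,N,"incl",np.degrees(np.arccos(N[2])),"yaw",np.degrees(np.arctan2(-N[1],-N[0])))
h=(P-c)@N
cand=(abs(h)<.004).reshape(80,67).astype(np.uint8)
k,l,st,cc=lab(cand); i=1+np.argmax(st[1:,4]); m=(l==i).astype(np.uint8)
cs=max(cv2.findContours(m,cv2.RETR_EXTERNAL,cv2.CHAIN_APPROX_NONE)[0],key=cv2.contourArea)[:,0]+[295,155]
e,d=rays(n,cs); W=e+d*(((c-e)@N)/(d@N))[:,None]
yaw=np.arctan2(-N[1],-N[0]); X=np.array([np.cos(yaw),np.sin(yaw),0]);X-=N*(X@N);X/=np.linalg.norm(X);Y=np.cross(N,X)
q=np.c_[(W-c)@X,(W-c)@Y]*1000; print(cv2.minAreaRect(q.astype(np.float32)))
# red jaw
U={}
for n in Z:
    hsv=cv2.cvtColor(Z[n]['p'],cv2.COLOR_RGB2HSV)
    m=cv2.inRange(hsv,(0,150,80),(8,255,255))|cv2.inRange(hsv,(172,150,80),(180,255,255));k,l,st,cc=lab(m)
    for i in range(1,k):
        if st[i,4]>15:print(n,"red",cc[i],st[i])
E
python3 meas.py
python3 - <<'E'
import cv2,numpy as np
t=np.load("pics/top0.npz")['p'];s=np.load("pics/scene0.npz")['p']
im=np.zeros((600,800,3),np.uint8)
A=cv2.resize(t[158:230,298:358,::-1],None,fx=6.5,fy=6.5,interpolation=cv2.INTER_CUBIC);im[:A.shape[0],:A.shape[1]]=A
B=cv2.resize(s[145:217,134:224,::-1],None,fx=4.4,fy=4.4,interpolation=cv2.INTER_CUBIC);im[:B.shape[0],400:400+B.shape[1]]=B
cv2.imwrite("pics/nest.png",im)
E
```

```text
top V pct [160. 211. 222. 224. 230.]
all 192.0 ((537.3858642578125, 196.1343994140625), (60.91508865356445, 28.72766876220703), 59.521366119384766)
bright 192.0 ((533.9274291992188, 189.57177734375), (40.604454040527344, 27.80866241455078), 59.8825569152832)
scene V pct [157. 236. 238. 240. 244.]
all 202.0 ((536.8938598632812, 196.8455352783203), (53.838134765625, 37.94166564941406), 63.00126266479492)
bright 202.0 ((534.9199829101562, 196.8765106201172), (50.65114974975586, 36.095664978027344), 59.8367805480957)
plate n 1042 [ 0.56302864 -0.22238914  0.07299389] [-0.4135468   0.08582892  0.9064284 ] incl 24.983643361299166 yaw -11.724906347205158
((1.803192138671875, -1.1821479797363281), (140.87045288085938, 88.45037841796875), 0.127272367477417)
top red [204.34405145 120.40192926] [186 115  37  12 311]
top red [  4.16666667 164.79166667] [  0 163   9   4  24]
top red [ 19.  167.5] [ 16 166   7   4  22]
top red [ 15.33333333 184.28571429] [ 12 183   8   4  21]
top red [332.77108434 188.42168675] [327 185  13   8  83]
top red [ 11.85 201.05] [  9 200   7   3  20]
top red [  8.39130435 217.91304348] [  5 216   8   4  23]
scene red [275.125  55.425] [268  51  12   9  40]
scene red [171.80745342 160.14906832] [165 152  15  20 161]
scene red [279.03424658 317.31164384] [252 299  56  39 876]
```

View pics/nest.png

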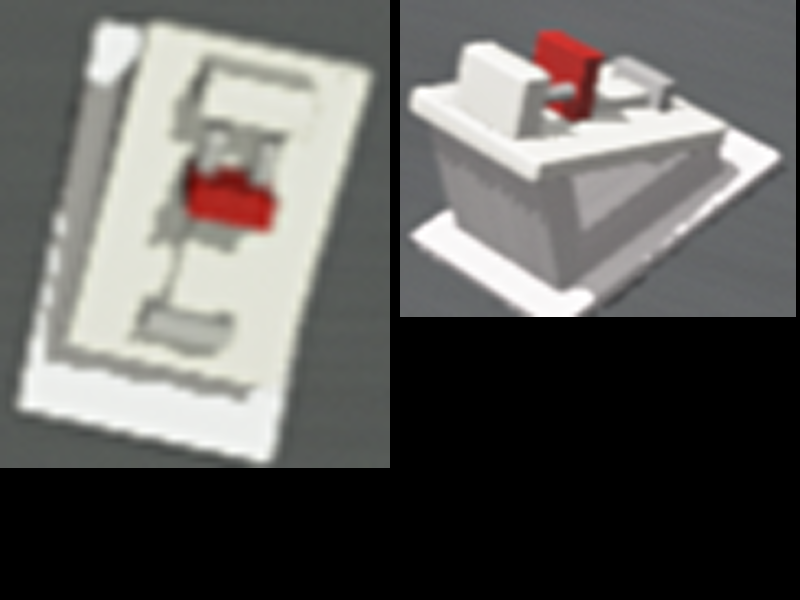

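Nest view: plate corners, steel stop (about (185,325) in the crop), red jaw and housing are all visible, and the plate rectangle of 140.9 x 88.5 mm matches the stated 140 x 90. I'll check the plate in the second view and test reachability.

```bash
cat >> h.py <<'E'
N=np.array([-0.4135468,0.08582892,0.9064284]);N/=np.linalg.norm(N)
_c=np.array([0.56302864,-0.22238914,0.07299389])
_y=np.arctan2(-N[1],-N[0]);X=np.array([np.cos(_y),np.sin(_y),0]);X-=N*(X@N);X/=np.linalg.norm(X);Y=np.cross(N,X)
O0=_c+X*.0018-Y*.00118
_a=np.radians(.127);X,Y=X*np.cos(_a)+Y*np.sin(_a),Y*np.cos(_a)-X*np.sin(_a)
O=O0-.012*X+.008*N
nest=lambda x,y,z:O+np.array([x,y,z])@np.array([X,Y,N])
PC=np.array([.537,.1965]);PY=np.radians(59.8);SG=1
def toolM(px,down): # tool z=down, tool x=SG*px
    x=SG*px; return np.c_[x,np.cross(down,x),down]
QB=lambda:quat(toolM(np.array([np.cos(PY),np.sin(PY),0]),np.array([0,0,-1.])))
QN=lambda:quat(toolM(X,-N))
E
python3 - <<'E'
import h;from h import *
print("O",O,"X",X)
print("tri upper corners",tri([(321.0,161.2),(355.0,168.6)],[(165.6,181.9),(136.7,166.4)]).round(4))
print("pred",nest(.082,.045,-.008),nest(.082,-.045,-.008), "scene px",project("scene",[nest(.082,.045,-.008),nest(.082,-.045,-.008)]))
# jaw top face centre & pred
print("jaw top-centre px",project("top",[nest(.024,0,.029),nest(.02,.017,.029),nest(.02,-.017,.029)]),project("scene",[nest(.02,.017,.029),nest(.02,-.017,.029)]))
print("tri part",tri([(173.0,198.2)],[(356.5,236.9)]))
# tab top corners outer edge in top crop1 / scene crop1
for sg in(1,-1):
    h.SG=sg
    for p,q in(((*PC,.105+.0),h.QB()),(nest(0,0,.100),h.QN()),(nest(-.03,0,.180),h.QN())): print(sg,bot.solve_ik(p,q))
E
```

```text
O [ 0.55042244 -0.22100512  0.07593726] X [ 0.88796363 -0.18202721  0.42235848]
tri upper corners [[ 0.6339 -0.1929  0.1009  0.004 ]
 [ 0.6171 -0.281   0.0981  0.0036]]
pred [ 0.63559986 -0.19253866  0.1032771 ] [ 0.6174878  -0.2806973   0.10336136] scene px [[164.06933874 181.4535723 ]
 [135.34524415 164.51767413]]
jaw top-centre px [[332.85108084 190.41764884]
 [325.82884471 190.39653046]
 [339.02929926 193.35982097]] [[179.47122035 156.9722016 ]
 [168.68364893 151.22234161]]
tri part [[0.53723971 0.19636043 0.0305736  0.00138196]]
1 [ 2.29121810e-01  4.47453010e-01  1.78494554e+00 -4.44089210e-16
  9.09194103e-01  7.56211244e-01]
1 [-0.61166328  0.22807306  2.04424556  0.36159685  0.49227867  0.87432934]
1 [-0.67755099  0.0622518   2.06330209  0.3242096   0.64837987  0.87261819]
-1 [ 2.29121810e-01  4.47453010e-01  1.78494554e+00 -4.44089210e-16
  9.09194103e-01 -2.38538141e+00]
-1 [-0.61166328  0.22807306  2.04424556  0.36159685  0.49227867 -2.26726331]
-1 [-0.67755099  0.0622518   2.06330209  0.3242096   0.64837987 -2.26897446]
```

```bash
python3 - <<'E'
from h import *
q=QB()
bot.movep([*PC,.20],q); bot.command_gripper(.75)
bot.move_straight([*PC,.106],speed=.12)
o=bot.observe();print(o['time'],o['contact_force'],o['ee_pos'])
bot.command_gripper(0,35)
o=bot.observe();print(o['time'],o['contact_force'],o['finger_gap']*94,o['finger_force'])
bot.move_straight([*PC,.25],speed=.15)
bot.dwell(.2);o=bot.observe();print(o['time'],o['contact_force'],o['finger_gap']*94,o['finger_force'])
bot.movep(nest(-.014,0,.160),QN())
bot.dwell(.2);o=bot.observe();print(o['time'],o['contact_force'],o['ee_pos'],nest(-.014,0,.160),o['finger_gap']*94)
for n in("top","scene"):
    p,d=bot.snapshot(n);np.savez(f"pics/{n}1.npz",p=p,d=d)
    uv=project(n,nest(0,0,.04))[0].astype(int); x,y=np.clip(uv-[50,50],0,None)
    A=cv2.resize(p[y:y+100,x:x+100,::-1],(395,395),interpolation=cv2.INTER_CUBIC); 
    I=A if n=="top" else np.hstack([I,A]); print(n,x,y)
cv2.imwrite("pics/hold.png",I)
E
```

```text
3.4167 [0.22153511 0.23225678 0.4401317 ] [0.5375241  0.19662387 0.10655808]
4.125 [ 0.96189617 -0.31309337  1.14704056] 29.405793227891394 35.00022053718567
5.4333 [-1.02285732  0.21623339 -1.76553632] 29.784425501508526 34.999592900276184
7.15 [-0.53341287  0.69603069 -1.40612425] [ 0.47237678 -0.20407774  0.21510421] [ 0.47182346 -0.20472411  0.21505279] 29.992300961251985
top 280 150
scene 131 98
```

View pics/hold.png

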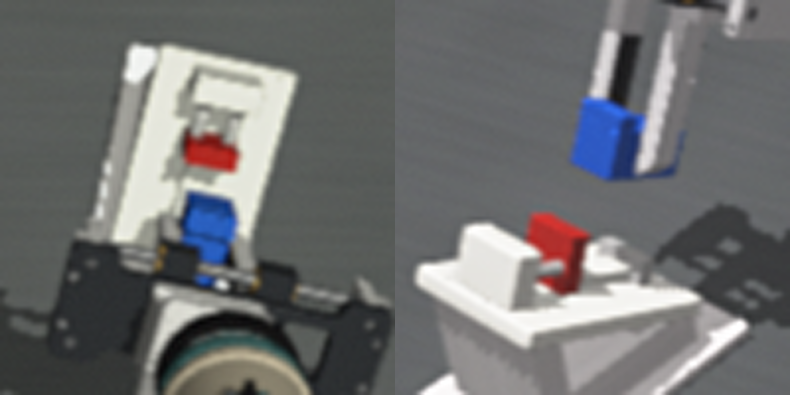

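The part is held with its tab towards the jaw (tab near (210,215) in the left crop, jaw at (210,150)). I'll compare the held tab with the robot's own prediction, so that camera bias cancels.

```bash
python3 - <<'E'
from h import *
n="top";Z=np.load("pics/top1.npz");p=Z['p']
x0,y0=310,185;crop=cv2.resize(p[y0:y0+50,x0:x0+50],None,fx=4,fy=4,interpolation=cv2.INTER_CUBIC)
hsv=cv2.cvtColor(crop,cv2.COLOR_RGB2HSV);m=cv2.inRange(hsv,(100,120,50),(130,255,255))
k,l,st,c=cv2.connectedComponentsWithStats(m);i=1+np.argmax(st[1:,4])
ys,xs=np.where(l==i);uv=np.c_[(xs-1.5)/4+x0,(ys-1.5)/4+y0]
e,d=rays(n,uv);P0=nest(0,0,.097);W=e+d*(((P0-e)@N)/(d@N))[:,None]
q=np.c_[(W-O)@X,(W-O)@Y]*1000
print("x max",q[:,0].max(),"expected",-14+28)
for a in range(-6,14,3):
    s=q[(q[:,0]>a)&(q[:,0]<a+3),1]
    if len(s):print(a,s.min().round(2),s.max().round(2),((s.min()+s.max())/2).round(2))
# red jaw lateral at its top (same camera), plane z=.029
for nm,im in(("before",np.load("pics/top0.npz")['p']),("now",p)):
    cr=cv2.resize(im[165:210,305:355],None,fx=4,fy=4,interpolation=cv2.INTER_CUBIC)
    hs=cv2.cvtColor(cr,cv2.COLOR_RGB2HSV);m=cv2.inRange(hs,(0,150,80),(8,255,255))|cv2.inRange(hs,(172,150,80),(180,255,255))
    ys,xs=np.where(m);e,d=rays(n,np.c_[(xs-1.5)/4+305,(ys-1.5)/4+165]);P0=nest(0,0,.029);W=e+d*(((P0-e)@N)/(d@N))[:,None]
    q=np.c_[(W-O)@X,(W-O)@Y]*1000;print(nm,"jaw x",q[:,0].min(),q[:,0].max(),"y",np.percentile(q[:,1],[1,99]))
    print([ (a,q[(q[:,0]>a)&(q[:,0]<a+2),1].min().round(1),q[(q[:,0]>a)&(q[:,0]<a+2),1].max().round(1)) for a in range(int(q[:,0].min()),int(q[:,0].max()),2)])
# scene: jaw top edge triangulated check
E
```

```text
x max 24.262321252576914 expected 14
-6 -13.05 15.36 1.15
-3 -12.83 15.61 1.39
0 -13.85 17.72 1.94
3 -13.68 18.54 2.43
6 -12.89 18.13 2.62
9 -12.78 17.81 2.51
12 -12.44 17.81 2.68
before jaw x 20.09472116360847 40.661316778008555 y [-14.40272164  18.02726431]
[(20, np.float64(-13.5), np.float64(14.8)), (22, np.float64(-15.0), np.float64(15.9)), (24, np.float64(-15.2), np.float64(16.4)), (26, np.float64(-14.9), np.float64(17.0)), (28, np.float64(-14.8), np.float64(18.2)), (30, np.float64(-14.4), np.float64(18.6)), (32, np.float64(-13.9), np.float64(18.6)), (34, np.float64(-12.0), np.float64(18.8)), (36, np.float64(-5.1), np.float64(18.5)), (38, np.float64(-2.6), np.float64(7.7))]
now jaw x 20.09472116360847 40.518701630347735 y [-14.50119398  18.06148434]
[(20, np.float64(-13.5), np.float64(14.8)), (22, np.float64(-15.1), np.float64(15.9)), (24, np.float64(-15.4), np.float64(16.4)), (26, np.float64(-14.9), np.float64(17.0)), (28, np.float64(-14.8), np.float64(18.2)), (30, np.float64(-14.4), np.float64(18.7)), (32, np.float64(-13.9), np.float64(18.6)), (34, np.float64(-12.0), np.float64(18.8)), (36, np.float64(-5.1), np.float64(18.5)), (38, np.float64(-2.0), np.float64(7.7))]
```

The jaw and the held tab show the same lateral edge offset to within about 0.5 mm, so the alignment is good. Now I'll lower and push, watching the force.

```bash
python3 - <<'E'
from h import *
B=np.array([X,Y,N]).T
def st(tag,f0=0):
    o=bot.observe();e=(o['ee_pos']-O)@B*1000
    print(tag,round(o['time'],2),"tcp",e.round(2),"F",(o['contact_force']@B-f0).round(2),"M",o['wrist_torque'].round(2),"gap",round(o['finger_gap']*94,2));return o['contact_force']@B
H=.1015
bot.move_straight(nest(-.014,0,H+.0115),speed=.1);bot.dwell(.2);f0=st("low")
for x in(-.010,-.008,-.006,-.004,-.002,0,.002):
    bot.move_straight(nest(x,0,H+.0115),speed=.04);bot.dwell(.1);f=st(x,f0)
    if (f-f0)[0]<-9: break
E
```

```text
low 8.07 tcp [-13.56  -0.14 113.6 ] F [-0.4  -0.63 -1.46] M [ 0.07  0.46 -0.03] gap 29.33
-0.01 8.42 tcp [-9.7800e+00 -5.0000e-02  1.1314e+02] F [ 0.64 -0.06  0.48] M [0.05 0.49 0.01] gap 29.76
-0.008 8.77 tcp [ -8.77   0.29 112.84] F [-2.87  1.17  1.09] M [0.11 0.88 0.  ] gap 29.7
-0.006 9.12 tcp [ -7.38   0.42 112.75] F [-4.32 -0.23  3.35] M [ 0.16  1.28 -0.08] gap 29.71
-0.004 9.47 tcp [ -5.84   0.52 112.64] F [-6.9  -0.66  1.91] M [ 0.09  1.45 -0.07] gap 29.89
-0.002 9.82 tcp [ -4.31   0.62 112.55] F [-6.15 -0.43  2.46] M [ 0.04  1.6  -0.11] gap 29.74
0 10.17 tcp [ -2.72   0.72 112.5 ] F [-6.25 -1.74  3.49] M [ 0.1   1.73 -0.14] gap 29.54
0.002 10.52 tcp [ -1.16   0.8  112.41] F [-7.76 -1.45  2.86] M [ 0.09  1.83 -0.14] gap 29.66
```

```bash
python3 - <<'E'
from h import *
B=np.array([X,Y,N]).T
def st(tag,f0=0):
    o=bot.observe();e=(o['ee_pos']-O)@B*1000;R_=rot(o['ee_rot']).as_matrix()
    print(tag,round(o['time'],2),"tcp",e.round(2),"F",(o['contact_force']@B).round(2),"M",o['wrist_torque'].round(2),"gap",round(o['finger_gap']*94,2),"tilt xy",np.degrees(np.array([R_[:,0]@N,R_[:,0]@Y])).round(2));return o['contact_force']@B
H=.1015
for x,y in((.004,-.0008),(.0057,-.0010)):
    bot.move_straight(nest(x,y,H+.0115),speed=.04);bot.dwell(.15);st((x,y))
for n in("top","scene"):
    p,d=bot.snapshot(n);np.savez(f"pics/{n}2.npz",p=p,d=d)
    u,v=(project(n,nest(0,0,.02))[0].astype(int)-[38,38])
    A=cv2.resize(p[v:v+76,u:u+76,::-1],(395,395),interpolation=cv2.INTER_CUBIC)
    I=A if n=="top" else np.hstack([I,A])
cv2.imwrite("pics/push.png",I)
E
```

```text
(0.004, -0.0008) 10.92 tcp [  0.17   0.65 112.38] F [-9.2  -0.65  2.16] M [0.36 1.88 0.01] gap 29.76 tilt xy [-0.45  0.04]
(0.0057, -0.001) 11.32 tcp [  1.47   0.61 112.32] F [-9.47  0.37  2.73] M [0.41 1.95 0.03] gap 29.84 tilt xy [-0.5   0.04]
```

View pics/push.png

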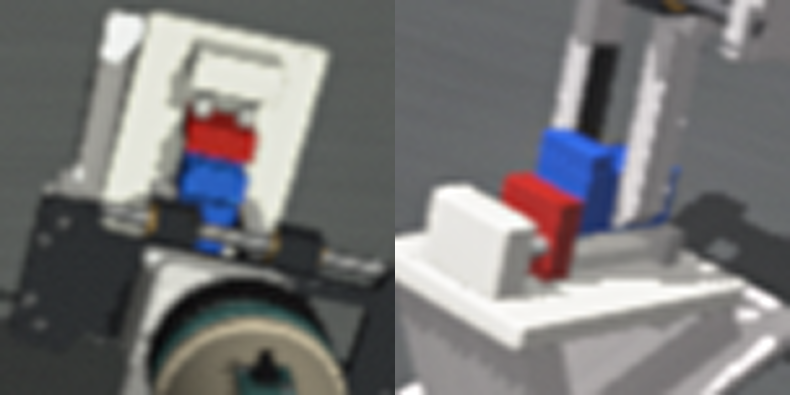

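The left crop shows the tab (about (215,180)) against the jaw (about (220,135)), which has moved back. The right crop shows the block above the stop. I'll check the lateral offset numerically before lowering.

```bash
cat > lat.py <<'E'
from h import *
def lat(f,ztab,zj=.029,n="top"):
    p=np.load(f)['p'];hs=cv2.cvtColor(p,cv2.COLOR_RGB2HSV)
    x0,y0=305,165;big=cv2.resize(p[y0:y0+60,x0:x0+50],None,fx=4,fy=4,interpolation=cv2.INTER_CUBIC);hs=cv2.cvtColor(big,cv2.COLOR_RGB2HSV)
    red=cv2.inRange(hs,(0,150,150),(8,255,255))|cv2.inRange(hs,(172,150,150),(180,255,255));blue=cv2.inRange(hs,(100,120,150),(130,255,255))
    for nm,m,z in(("jaw",red,zj),("tab",blue,ztab)):
        ys,xs=np.where(m);e,d=rays(n,np.c_[(xs-1.5)/4+x0,(ys-1.5)/4+y0]);P0=nest(0,0,z);W=e+d*(((P0-e)@N)/(d@N))[:,None]
        q=np.c_[(W-O)@X,(W-O)@Y]*1000
        print(nm,[(a,*(s:=q[(q[:,0]>a)&(q[:,0]<a+3),1]) and [] or []) if 0 else (a,round(float(q[(abs(q[:,0]-a-1.5)<1.5),1].min()),1),round(float(q[(abs(q[:,0]-a-1.5)<1.5),1].max()),1)) for a in range(int(q[:,0].min()),int(q[:,0].max())-1,3)])
E
python3 -c "
from lat import *
lat('pics/top2.npz',.0495)"
```

```text
Traceback (most recent call last):
  File "lat.py", line 9
    print(nm,[(a,*(s:=q[(q[:,0]>a)&(q[:,0]<a+3),1]) and [] or []) if 0 else (a,round(float(q[(abs(q[:,0]-a-1.5)<1.5),1].min()),1),round(float(q[(abs(q[:,0]-a-1.5)<1.5),1].max()),1)) for a in range(int(q[:,0].min()),int(q[:,0].max())-1,3)])
                                                    ^^^
SyntaxError: invalid syntax
```

```bash
sed -i '$d' lat.py; cat >> lat.py <<'E'
        for a in range(int(q[:,0].min()),int(q[:,0].max())-1,3):
            s=q[abs(q[:,0]-a-1.5)<1.5,1]
            if len(s): print(nm,a,s.min().round(1),s.max().round(1))
E
python3 -c "
from lat import *
lat('pics/top2.npz',.0495)"
```

```text
jaw 29 -14.7 14.8
jaw 32 -15.2 15.0
jaw 35 -15.0 15.1
jaw 38 -14.7 15.6
tab -10 -9.1 -1.6
tab 2 -10.0 0.3
tab 5 -11.2 1.7
tab 8 -11.3 2.4
tab 11 -10.6 12.3
tab 14 -13.1 14.9
tab 17 -13.3 15.2
tab 20 -12.5 15.3
tab 23 -12.8 14.2
tab 26 -12.1 13.1
tab 29 -10.6 10.7
```

```bash
python3 - <<'E'
from h import *
B=np.array([X,Y,N]).T
def st(tag):
    o=bot.observe();e=(o['ee_pos']-O)@B*1000
    print(tag,round(o['time'],2),"tcp",e.round(2),"F",(o['contact_force']@B).round(2),"M",o['wrist_torque'].round(2),"gap",round(o['finger_gap']*94,2));return o['contact_force']@B
H=.1015
for z in(.0115,.008,.005,.003,.002,.001,0,-.001,-.002,-.003):
    bot.move_straight(nest(.0057,-.0018,H+z),speed=.04);bot.dwell(.12);f=st(z)
    if f[2]>13: break
for n in("top","scene"):
    p,d=bot.snapshot(n);np.savez(f"pics/{n}3.npz",p=p,d=d)
from lat import lat
lat('pics/top3.npz',.038)
E
```

```text
0.0115 11.78 tcp [  1.04   0.37 112.27] F [-9.09  1.63  3.02] M [0.6 1.9 0.2] gap 29.59
0.008 12.15 tcp [1.1900e+00 7.0000e-02 1.0862e+02] F [-9.26 -0.57  0.94] M [0.46 1.92 0.1 ] gap 29.89
0.005 12.52 tcp [ 1.2600e+00 -8.0000e-02  1.0561e+02] F [-9.34  0.93  0.83] M [0.38 1.95 0.04] gap 29.99
0.003 12.88 tcp [  1.33  -0.12 103.67] F [-8.83 -0.17  1.29] M [0.44 1.9  0.  ] gap 29.62
0.002 13.25 tcp [  1.37  -0.11 102.76] F [-9.31  0.34  3.42] M [0.32 1.99 0.  ] gap 29.8
0.001 13.62 tcp [  1.45  -0.11 101.82] F [-10.64   0.07   2.86] M [0.34 1.89 0.03] gap 29.66
0 13.98 tcp [  1.44  -0.11 100.82] F [-9.12 -0.18  3.16] M [0.38 1.95 0.05] gap 29.97
-0.001 14.35 tcp [ 1.5000e+00 -1.0000e-01  1.0036e+02] F [-9.67 -0.64  8.71] M [0.42 2.04 0.04] gap 29.89
-0.002 14.72 tcp [ 1.4900e+00 -1.0000e-01  1.0032e+02] F [-11.97   0.34  19.27] M [0.44 2.4  0.01] gap 29.62
jaw 29 -15.3 14.6
jaw 32 -15.2 14.7
jaw 35 -15.0 15.1
jaw 38 -14.7 15.6
jaw 41 -14.0 14.3
tab -10 -6.8 -1.6
tab 2 -10.3 0.0
tab 5 -11.6 0.7
tab 8 -11.5 1.1
tab 11 -12.0 -1.4
tab 14 -14.1 13.5
tab 17 -13.9 14.3
tab 20 -13.3 14.8
tab 23 -13.2 14.5
tab 26 -12.7 14.0
```

The part is seated (stiff contact at the right height) and lateral offset is about 0.2 mm. Next I'll ease it back onto the stop, release and retreat.

```bash
python3 - <<'E'
from h import *
B=np.array([X,Y,N]).T
def st(tag):
    o=bot.observe();e=(o['ee_pos']-O)@B*1000
    print(tag,round(o['time'],2),"tcp",e.round(2),"F",(o['contact_force']@B).round(2),"gap",round(o['finger_gap']*94,2));return o['contact_force']@B
H=.1015
for x in(.0045,.0035,.0025,.0015,.0005,-.0005,-.0015):
    bot.move_straight(nest(x,-.0016,H-.0016),speed=.04);bot.dwell(.12);f=st(x)
    if f[0]>-3: break
bot.command_gripper(.55);st("open");bot.dwell(.2)
bot.move_straight(nest(x,-.001,H+.075),speed=.12);st("up")
bot.movep(nest(-.13,0,H+.15),QN())
bot.dwell(.3);st("away")
for n in("top","scene"):
    p,d=bot.snapshot(n);np.savez(f"pics/{n}4.npz",p=p,d=d)
    u,v=(project(n,nest(0,0,.02))[0].astype(int)-[38,38])
    A=cv2.resize(p[v:v+76,u:u+76,::-1],(395,395),interpolation=cv2.INTER_CUBIC)
    I=A if n=="top" else np.hstack([I,A])
cv2.imwrite("pics/done.png",I)
from lat import lat
lat('pics/top4.npz',.038)
E
```

```text
0.0045 15.18 tcp [ 1.1100e+00 -6.0000e-02  1.0031e+02] F [-10.14   0.23  13.21] gap 29.58
0.0035 15.55 tcp [ 9.8000e-01 -8.0000e-02  1.0033e+02] F [-7.18  1.11 10.24] gap 29.71
0.0025 15.92 tcp [ 7.0000e-01 -9.0000e-02  1.0031e+02] F [-6.07  3.44  8.24] gap 30.04
0.0015 16.28 tcp [  0.21  -0.12 100.32] F [-4.67  3.41  7.93] gap 30.01
0.0005 16.65 tcp [ -0.5   -0.14 100.33] F [-4.39  4.    6.66] gap 29.61
-0.0005 17.02 tcp [ -0.73  -0.15 100.36] F [-1.65  5.48  5.46] gap 29.64
open 17.57 tcp [-0.3  -1.81 99.89] F [ 0.41  0.57 -0.65] gap 51.79
up 18.56 tcp [ -0.87  -0.91 176.26] F [0.37 0.04 0.23] gap 51.6
away 19.51 tcp [-1.2920e+02 -2.0000e-01  2.5099e+02] F [-0.54 -0.49 -0.39] gap 51.77
jaw 27 -14.6 14.3
jaw 30 -15.3 15.2
jaw 33 -15.2 14.7
jaw 36 -14.6 15.3
jaw 39 -13.9 15.2
tab -24 -11.2 15.7
tab -21 -11.5 15.4
tab -18 -11.2 15.3
tab -15 -11.3 15.4
tab -12 -11.3 15.7
tab -9 -10.9 15.2
tab -6 -11.2 15.6
tab -3 -11.3 15.5
tab 0 -11.2 15.1
tab 3 -11.5 15.5
tab 6 -11.6 15.6
tab 9 -11.5 14.2
tab 12 -12.6 13.5
tab 15 -13.3 13.7
tab 18 -13.6 14.5
tab 21 -13.3 14.8
tab 24 -13.2 14.1
```

View pics/done.png

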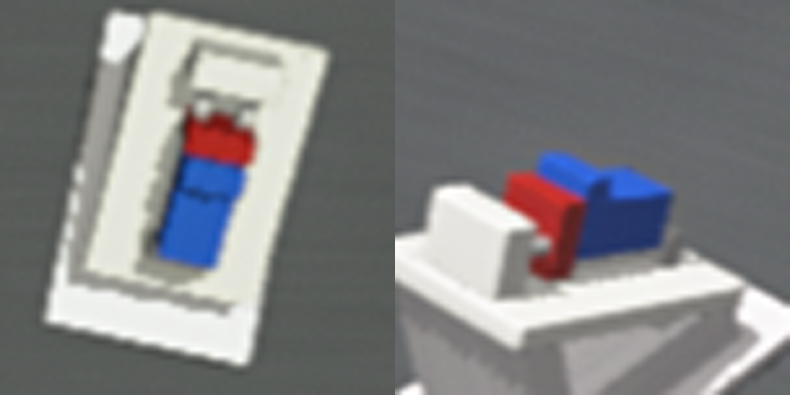

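The left crop shows the block square between the jaw (220,140) and the stop, with the tab at the upper end. The right crop shows it flat on the seat. Last, I'll check numerically that nothing else moved.

```bash
python3 - <<'E'
from h import *
a=np.load("pics/top0.npz")['p'].astype(int);b=np.load("pics/top4.npz")['p'].astype(int)
m=(abs(a-b).max(2)>50).astype(np.uint8);k,l,s,c=cv2.connectedComponentsWithStats(m)
for i in range(1,k):
    if s[i,4]>5:print(c[i].round(),s[i,4])
print(bot.observe()['time']); print(bot.hand_in())
E
```

```text
[334. 184.] 68
[173. 199.] 305
[329. 199.] 311
[322. 212.] 11
[308. 270.] 36
[336. 277.] 50
[291. 276.] 23
[332. 279.] 28
[309. 279.] 28
[286. 281.] 6
[345. 287.] 32
[306. 289.] 29
[364. 292.] 19
[323. 306.] 541
[345. 297.] 77
[301. 304.] 27
[304. 319.] 11
[331. 323.] 144
[  7. 356.] 576
[304. 327.] 9
[335. 329.] 23
[182. 339.] 140
[203. 359.] 1092
[335. 339.] 51
[339. 351.] 8
[163. 359.] 6
[230. 358.] 32
[193. 360.] 11
[265. 371.] 168
[319. 370.] 370
[244. 377.] 194
[319. 378.] 32
[350. 380.] 73
[340. 382.] 7
19.6083
the job is handed in; nothing more can be done
None
```

The blue tabbed block is clamped flat and square in the nest, tab at the upper end by the jaw and about 0.5 mm off centre by camera, with nothing else in the bin or among the bystanders seen to move; I handed in at 19.6 s.

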